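Pin the phone holder's tilt axle

ROBOT

A 7-joint arm with a two-finger parallel gripper is mounted at the origin on the work surface. World frame = base frame: x ahead of the robot, y to its left, z up, the work surface at z = 0. Lengths are in m, angles in rad, forces in N, time in s.
With the tool pointing down it reaches from about 0.4 to 0.9 m from the base axis. Payload 5.5 kg.
Tool frame: the origin (TCP) lies where the fingers leave the gripper's body, on its centre line; the fingertips stand 66 mm ahead of it and the grasp point (between the pads) lies 47 mm ahead of it (tcp_to_grasp is the distance from the TCP to the grasp point, in m); z points along the fingers, y is the line along which they close (so a half turn about z gives the same grasp; the last joint's range is limited). The gripper opens to 92 mm and grips with 3 to 60 N. Pads are 19 mm wide; open, the fingers measure 130 mm over their backs; the gripper's body (75 mm by 190 mm) begins 47 mm behind the grasp point.
Start: joints at [-1.008, 0.501, -0.427, 1.55, 0.221, 1.138, -0.21], TCP at [0.192, 0.621, 0.292] pointing down, gripper open.
Joint ranges: [-2.88, 2.88], [-0.31, 2.03], [-1.54, 1.56], [0.2, 2.42], [-1.41, 4.55], [0.19, 2.02], [-2.57, 2.57]. Speed limits (rad/s): [2.57, 2.57, 3.14, 3.14, 3.14, 3.14, 3.14].

INTERFACE

Orientations are given as a rotation vector (axis times angle).
In Python, from station import get_state, grab_frame, camera_model, sign_off, tcp_to_grasp gives the robot as it stands.
- The arm moves only by the shell command python3 -m creep 'ROWS' [FORCE]. ROWS is a JSON object of lists of equal length, an entry for each row: "hand": the opening, from 0 (shut) to 1 (fully open); "slide": the shift along the tool's x, y, z in units of 60 mm (1.0 is 60 mm), a list of three; "rotation": the turn, a rotation vector about the tool's x, y, z in units of 5 degrees (1.0 is 5 degrees), a list of three. A call has exactly 8 rows; each row shifts and turns the commanded pose from where the row before left it, along the tool's axes as they then stand; what a row does not reach is not made up. A row lasts 1/8 s, in which the tool goes at most 62.5 mm and 10.7 degrees, less where a joint would pass 70% of its speed; a pose out of reach is approached as far as the arm can. A call is refused whole if a number of a shift passes 1 or a number of a turn 1, either way. A call with a gripper value outside its range is refused whole. The fingers move at their own pace and stop on an object; FORCE is the grip in N (left out, the last holds). Time passes only in rows, so rows that do not move let the fingers close, or fill a call up. It gives the time, the measured TCP pose, the force, the opening and the grip force at its end, in the units of the state.
- get_state(): the state, without advancing time (a new reading comes with each control period).
- grab_frame(name): name is "side" or "top"; returns the picture (384x512x3 uint8, blue, green, red); there is no depth.
- camera_model(name): a dict with "mtx" (3x3 intrinsics, pixels), "position" and "attitude" of the camera in the world. Camera axes: x right, y down, z forward; pixel columns grow to the right and rows downward; lengths in m; the calibration is good to about 2 mm. A picture is of the moment at which its call begins. camera_model takes no time and is no camera call.
- sign_off(): hands the job in; it is judged then, once.
The state is a dict: "t": time; "joint_pos": joint angles; "qvel": joint speeds; "effort": joint torques, N m; "ee_pos": TCP position; "tool_rot": TCP orientation; "contact_force": force on the tool from outside, world axes, zero at the start; "ft_torque": the same for the moment, N m; "gripper_width": finger opening in m; "grip_force": force on a finger pad.
Only numpy, scipy, OpenCV 4.12 (cv2) and the standard library are available. Lean on these libraries where they do the work, as an engineer would, in place of code of your own. Each camera call takes 0.05 s, during which the arm holds its last target. There are 200 camera calls.

TASK

Lock the phone holder's tilt axle: take the steel clevis pin from its wooden stand and stand it point down in the bore on top of the holder's block, let go so that it rests loose on the axle, then turn the holder's round thumbwheel gently by feel until a hidden cross-hole comes under the pin and it drops in. Then push the pin fully home, its head down on the block, and leave it there. Do not ram the pin against the solid axle or strain the wheel once the pin has caught, and leave the other things on the desk alone.

Things in the scene. Friction and masses are not known exactly. Their poses are not given: they have to be found in the camera images.
- holder: Black plastic phone holder, fixed to the desk. Origin on the desk straight under the bore; z up, axle along y. Foot 110 x 170 x 10 mm at x -55..55, y -35..135 mm. Over the origin a block 44 (x) x 46 (y) mm, 93 mm high, has a vertical bore through it that the axle crosses. The phone cradle stands at y 35..125, x -40..60 mm, up to 125 mm high.
- bore_mouth (a point): Centre of the bore's mouth in the flat top of the block, 93 mm above the desk; axes as the holder's. The bore is 9.2 mm wide and runs straight down. A spring ball catch grips the pin over its last 5 mm of travel: passing it takes some 5 to 18 N, more than the pin's weight. Home, the pin's head lies on the block.
- axle (a point): Point where axle and bore cross, 35 mm below the mouth. The axle is 30 mm thick: a pin resting on it stands with its head's underside about 40 mm over the block. It has two cross-holes at right angles (9.4 mm wide, hidden in the block), so one lines up every quarter turn, either way; at the start the next is 0.36 to 1.21 rad away either way.
- wheel_centre (a point): Centre of the round black thumbwheel on the axle's -y end, 95 mm from the bore, 58 mm above the desk; axes as the holder's, it turns about y, either way, without stops. A plain unmarked disc 100 mm in diameter, 10 mm thick (y), 67 mm clear of the block. Turning it takes 3 to 5 N at the rim.
- wheel_top (a point): Top of the thumbwheel's rim, 108 mm above the desk, straight over its centre. It can be pinched here across its thickness from above. When a cross-hole comes under the loose pin, the pin drops about 35 mm to the catch and the wheel stops hard some 0.05 to 0.2 rad further on. More than 30 N between pin and axle spoils them; 5 N too much at the rim makes about 20 N there.
- pin: Steel clevis pin, standing point down in the stand, about 55 g. Origin at its point, z along it to the head. Shank 8 mm in diameter, 60 mm from point to the head's underside, the last 5 mm tapered to a 3 mm point; round head 18 mm in diameter, 11 mm thick.
- pin_head_top (a point): Centre of the top of the pin's head, 71 mm from the point.
- stand: Square wooden block 50 x 50 x 40 mm, fixed to the desk, origin under its centre, with one hole 9.4 mm wide and 30 mm deep in its top in which the pin stands (its head's top 81 mm above the desk).
- turntable: small round clear acrylic turntable, 160 mm across, 20 mm high; origin under its centre. Not part of the job: leave it alone.
- pen_pot: teal ceramic pen pot with three pens, 80 mm across, 95 mm high (pens to 140 mm); origin under its centre. Not part of the job: leave it alone.
- lunch_tin: stainless steel lunch tin with latched lid, 124 x 174 x 56 mm; origin under its centre. Not part of the job: leave it alone.
- controller_case: orange hard controller case, 110 x 155 x 56 mm; origin under its centre. Not part of the job: leave it alone.
- phone: dark phone lying flat, 72 x 150 x 9 mm; origin under its centre. Not part of the job: leave it alone.
- tape_roll: clear tape roll lying flat, 60 mm across, 19 mm high; origin under its centre. Not part of the job: leave it alone.
- stapler: grey stapler, 45 x 125 x 42 mm; origin under its centre. Not part of the job: leave it alone.

How it is judged:
By the outcome, as a careful person would: the job done as asked, in the order asked, and still so for the second after the job is handed in, with the robot touching nothing.
It also fails if it takes over 64 s, if anything falls off the work surface, if the arm or the gripper's body presses on something with over 40 N, if the wrist force passes 120 N, or if a joint passes its speed limit or range.

## Working session

There is one attempt and no reset: what is moved stays moved. The work goes in short steps, Python scripts to look and compute and a shell command to move; the robot and the scene stay as the last step left them, time stands still between calls to the robot, and variables do not carry over. Pictures are saved under pics/ and viewed, at most 10 in all, crops included, and the job is handed in when it is done.

```bash
mkdir -p pics; ls; python3 - <<'E'
from station import *
import cv2
print(get_state()); print(tcp_to_grasp)
for n in ("side","top"):
    cv2.imwrite(f"pics/{n}0.png",grab_frame(n)); print(n,camera_model(n))
E
```

```text
pics
{'t': 0.0, 'joint_pos': array([-1.0078088 ,  0.501867  , -0.42677528,  1.55148049,  0.22083291,
        1.13829419, -0.21031343]), 'qvel': array([ 0.0002607 ,  0.00151466, -0.00113988, -0.0005381 , -0.00141683,
       -0.00249503, -0.00130633]), 'effort': array([ 4.57886836e-04, -5.66580391e+01, -5.81630588e+00, -2.79109776e+01,
       -6.88588363e-02,  3.09327466e-02,  1.76750682e-04]), 'ee_pos': array([0.19184474, 0.62042843, 0.29115213]), 'tool_rot': array([-4.69020936e-01, -3.10605079e+00,  3.07583433e-03]), 'contact_force': array([ 0.00784883,  0.42917962, -0.34301831]), 'ft_torque': array([-0.02676633, -0.00791412,  0.0391818 ]), 'grip_force': 0.0, 'gripper_width': 0.09175486864033731}
0.0467
side {'mtx': array([[421.17712405,   0.        , 254.45958612],
       [  0.        , 421.17712405, 190.52100146],
       [  0.        ,   0.        ,   1.        ]]), 'position': array([ 0.45768836, -0.98073586,  0.72587135]), 'attitude': array([-2.12956739,  0.11694529, -0.0924696 ])}
top {'mtx': array([[486.72376527,   0.        , 253.2484193 ],
       [  0.        , 486.72376527, 188.65275811],
       [  0.        ,   0.        ,   1.        ]]), 'position': array([0.2995122 , 0.01944229, 1.56563991]), 'attitude': array([-2.09792522,  2.15189477, -0.21485301])}
```

View pics/side0.png

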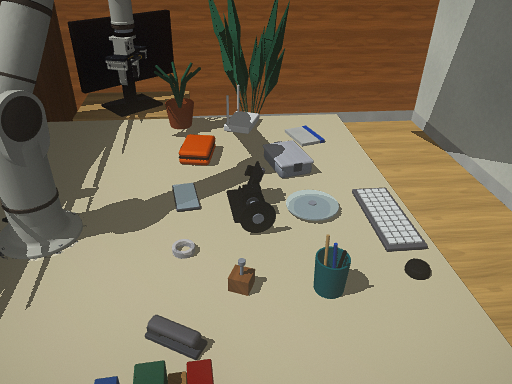

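View pics/top0.png

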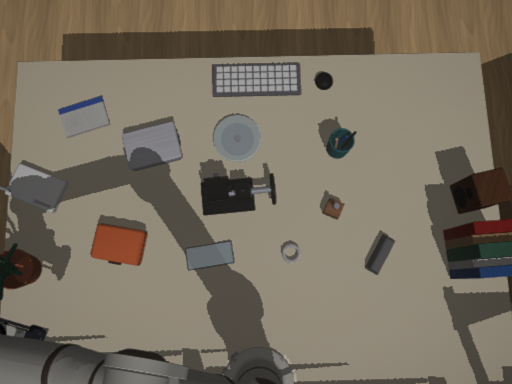

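The side view shows the holder at (250,205) with the wheel at (257,217), and the stand with its pin at (241,280). In the top view the holder is at (230,195), the wheel edge-on at (273,188) and the stand at (334,207). I'll enlarge both views.

```bash
python3 - <<'E'
import cv2,numpy as np
s=cv2.imread("pics/side0.png");t=cv2.imread("pics/top0.png")
f=lambda im,x,y,w,h,k:cv2.resize(im[y:y+h,x:x+w],None,fx=k,fy=k,interpolation=cv2.INTER_CUBIC)
a=f(t,195,165,160,65,5)
b=f(s,210,155,80,70,5);c=f(s,210,240,80,70,5)
b=np.hstack([b,c])
im=np.vstack([a,b[:270]]) 
im=cv2.convertScaleAbs(255*(im/255.)**.6)
cv2.imwrite("pics/crop.png",im);print(im.shape)
E
```

```text
(595, 800, 3)
```

View pics/crop.png

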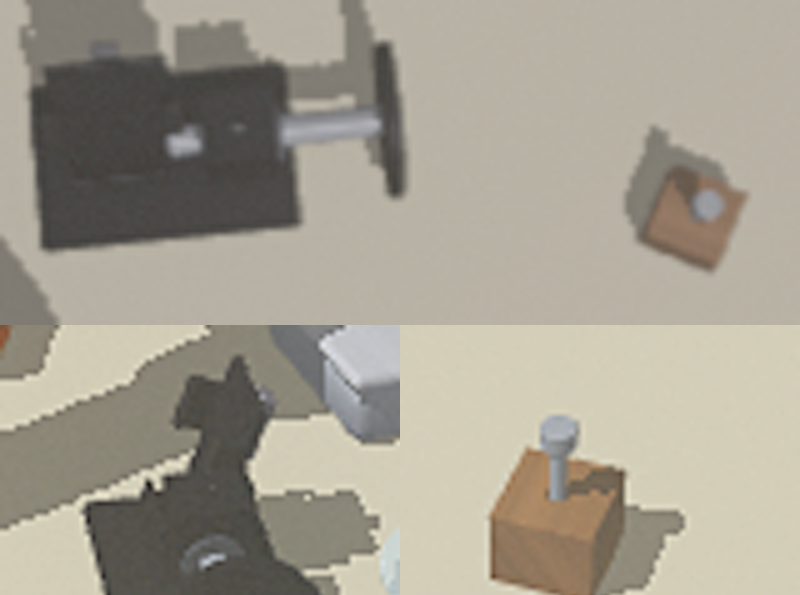

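The crop shows the pin head at top-view pixel (336.0,205.8) and side-view pixel (241.5,260.3). A small glint in the block top, at top (242.2,190.2) and side (252,187), is probably the bore mouth. Next I triangulate both and fit the holder.

```bash
cat > h.py <<'E'
import numpy as np,cv2
from scipy.spatial.transform import Rotation as R
from station import *
CM={n:camera_model(n) for n in("side","top")}
def ray(n,p):
    c=CM[n];d=R.from_rotvec(c["attitude"]).as_matrix()@np.linalg.inv(c["mtx"])@[p[0],p[1],1]
    return c["position"],d/np.linalg.norm(d)
def plane(n,p,z):
    o,d=ray(n,p);return o+d*(z-o[2])/d[2]
def tri(pt,ps):
    o,d=ray("top",pt);q,e=ray("side",ps)
    s=np.linalg.lstsq(np.c_[d,-e],q-o,rcond=None)[0]
    a,b=o+d*s[0],q+e*s[1];return (a+b)/2,np.linalg.norm(a-b)
def proj(n,P):
    c=CM[n];v=c["mtx"]@R.from_rotvec(c["attitude"]).as_matrix().T@(np.array(P)-c["position"]);return v[:2]/v[2]
E
python3 - <<'E'
from h import *
np.set_printoptions(precision=4,suppress=True)
T=lambda u,v:((u+.5)/5-.5+195,(v+.5)/5-.5+165)
B=lambda u,v:((u+.5)/5-.5+210,(v-325+.5)/5-.5+155)
C=lambda u,v:((u-400+.5)/5-.5+210,(v-325+.5)/5-.5+240)
print("pinhead",*tri(T(707,206),C(559,429)), plane("top",T(707,206),.081),plane("side",C(559,429),.081))
print("bore?",*tri(T(238,128),B(211,487)),plane("top",T(238,128),.093),plane("side",B(211,487),.093))
c1=plane("top",T(300,225),.01);c2=plane("top",T(43,248),.01)
print("foot",c1,c2,np.linalg.norm(c1-c2))
w1=plane("top",T(384,43),.058);w2=plane("top",T(398,196),.058);print("wheel",w1,w2,np.linalg.norm(w1-w2))
y=(c2-c1)[:2]/np.linalg.norm(c2-c1);x=np.array([y[1],-y[0]])
yaw=np.arctan2(x[1],x[0])
o=(c1[:2]+c2[:2])/2+55*x/1000-.05*y
print("yaw",yaw,"origin",o)
a=plane("top",T(290,131),.058);b=plane("top",T(375,125),.058);print("shaft",a,b)
wc=(w1+w2)[:2]/2+.095*y;print("origin from wheel",wc)
m=cv2.imread("pics/top0.png");g=m.max(2)
for n,P in(("top",[*o,.093]),("side",[*o,.093])):print(n,proj(n,P))
# stand corners
for p in((640,240),(713,271),(747,192)):print(plane("top",T(*p),.04))
E
```

```text
pinhead [ 0.5284 -0.2537  0.0781] 0.0011268836718917122 [ 0.5273 -0.2532  0.081 ] [ 0.5286 -0.2568  0.081 ]
bore? [0.5836 0.0354 0.0942] 0.005030954457729354 [0.5813 0.0354 0.093 ] [0.5864 0.038  0.093 ]
foot [ 0.5324 -0.0024  0.01  ] [0.5216 0.1635 0.01  ] 0.1662513122552336
wheel [ 0.6406 -0.0581  0.058 ] [ 0.5421 -0.0637  0.058 ] 0.09873100118103326
yaw 0.06514444369137024 origin [0.5851 0.0343]
shaft [0.5852 0.003  0.058 ] [ 0.5878 -0.0507  0.058 ]
origin from wheel [0.5852 0.0339]
top [242.5298 188.9622]
side [251.5018 187.6951]
[ 0.5129 -0.2169  0.04  ]
[ 0.492 -0.262  0.04 ]
[ 0.542  -0.2867  0.04  ]
```

The estimates agree. The bore is at about (0.584, 0.035) with yaw about 0.055, the wheel and foot fits give 99 and 166 mm, and the pin is at (0.528, -0.254) with its head top near 0.08. Next is a helper that turns a target into row units.

```bash
cat >> h.py <<'E'
BORE=np.array([.584,.035]);YAW=.055
HX=np.array([np.cos(YAW),np.sin(YAW),0]);HY=np.array([-HX[1],HX[0],0])
def rot(phi,tilt=0):
    p=np.radians(phi);y=np.array([np.cos(p),np.sin(p),0]);z=np.array([0,0,-1.])
    return R.from_rotvec(HY*np.radians(tilt))*R.from_matrix(np.c_[np.cross(y,z),y,z])
def plan(G,phi,n,tilt=0):
    """rows bringing the grasp point to G with closing line at phi deg"""
    s=get_state();p0=np.array(s["ee_pos"]);r0=R.from_rotvec(s["tool_rot"]);r1=rot(phi,tilt)
    p1=np.array(G)-tcp_to_grasp*r1.as_matrix()[:,2]
    dr=(r0.inv()*r1).as_rotvec()/n;r=r0
    S=[];W=[]
    for i in range(n):
        S.append((r.inv().apply(p1-p0)/n/.06).round(2).tolist());W.append((np.degrees(dr)/5).round(2).tolist());r=r*R.from_rotvec(dr)
    print("slide",S,"\nrot",W[0],"max",np.abs(S).max())
def grasp():
    s=get_state();r=R.from_rotvec(s["tool_rot"]);y=r.as_matrix()[:,1]
    print("t %.2f G"%s["t"],(s["ee_pos"]+tcp_to_grasp*r.as_matrix()[:,2]).round(4),"phi %.1f"%np.degrees(np.arctan2(y[1],y[0])),"z",r.as_matrix()[:,2].round(3),"F",s["contact_force"].round(2),"w %.4f"%s["gripper_width"],"grip %.1f"%s["grip_force"])
E
python3 -c "
from h import *
plan([.43,.22,.22],45,8)"
```

```text
slide [[-0.72, -0.65, 0.05], [-0.76, -0.61, 0.05], [-0.79, -0.56, 0.05], [-0.83, -0.51, 0.05], [-0.86, -0.46, 0.05], [-0.88, -0.41, 0.05], [-0.9, -0.35, 0.05], [-0.92, -0.3, 0.05]] 
rot [-0.0, 0.0, 0.7] max 0.92
```

```bash
python3 -m creep '{"hand":[0.5,0.5,0.5,0.5,0.5,0.5,0.5,0.5],"slide":[[-0.72,-0.65,0.05],[-0.76,-0.61,0.05],[-0.79,-0.56,0.05],[-0.83,-0.51,0.05],[-0.86,-0.46,0.05],[-0.88,-0.41,0.05],[-0.9,-0.35,0.05],[-0.92,-0.3,0.05]],"rotation":[[0,0,0.7],[0,0,0.7],[0,0,0.7],[0,0,0.7],[0,0,0.7],[0,0,0.7],[0,0,0.7],[0,0,0.7]]}' 20
python3 -c "
from h import *
grasp();plan([.528,-.254,.15],28,8)"
```

```text
t: 1.1
ee_pos: [0.4294, 0.2179, 0.2681]
tool_rot: [1.209, 2.899, 0.0]
contact_force: [-0.2, 1.4, -0.1]
gripper_width: 0.0456
grip_force: 0.0
t 1.10 G [0.4294 0.2179 0.2214] phi 44.7 z [ 0.  0. -1.] F [-0.22  1.37 -0.09] w 0.0456 grip 0.0
slide [[-0.84, -0.55, 0.15], [-0.86, -0.51, 0.15], [-0.88, -0.48, 0.15], [-0.9, -0.45, 0.15], [-0.91, -0.42, 0.15], [-0.93, -0.38, 0.15], [-0.94, -0.35, 0.15], [-0.95, -0.32, 0.15]] 
rot [0.0, 0.0, 0.42] max 0.95
```

```bash
python3 -m creep '{"hand":[0.5,0.5,0.5,0.5,0.5,0.5,0.5,0.5],"slide":[[-0.84,-0.55,0.15],[-0.86,-0.51,0.15],[-0.88,-0.48,0.15],[-0.9,-0.45,0.15],[-0.91,-0.42,0.15],[-0.93,-0.38,0.15],[-0.94,-0.35,0.15],[-0.95,-0.32,0.15]],"rotation":[[0,0,0.42],[0,0,0.42],[0,0,0.42],[0,0,0.42],[0,0,0.42],[0,0,0.42],[0,0,0.42],[0,0,0.42]]}'
python3 -c "
from h import *
grasp();plan([.528,-.254,.0755],28,6)
t=grab_frame('top');s=grab_frame('side');cv2.imwrite('pics/t1.png',t);cv2.imwrite('pics/s1.png',s)
f=lambda im,p:cv2.resize(im[p[1]:p[1]+100,p[0]:p[0]+80],None,fx=5,fy=5,interpolation=cv2.INTER_CUBIC)
cv2.imwrite('pics/c1.png',np.hstack([f(t,(290,155)),f(s,(205,215))]))"
```

```text
t: 2.1
ee_pos: [0.5277, -0.2532, 0.1956]
tool_rot: [-1.618, -2.692, -0.0]
contact_force: [1.3, 0.8, -0.1]
gripper_width: 0.0456
grip_force: 0.0
t 2.10 G [ 0.5277 -0.2531  0.1489] phi 28.0 z [-0.  0. -1.] F [ 1.34  0.82 -0.07] w 0.0456 grip 0.0
slide [[-0.0, -0.0, 0.2], [-0.0, -0.0, 0.2], [-0.0, -0.0, 0.2], [-0.0, -0.0, 0.2], [-0.0, -0.0, 0.2], [-0.0, -0.0, 0.2]] 
rot [-0.0, -0.0, -0.0] max 0.2
```

View pics/c1.png

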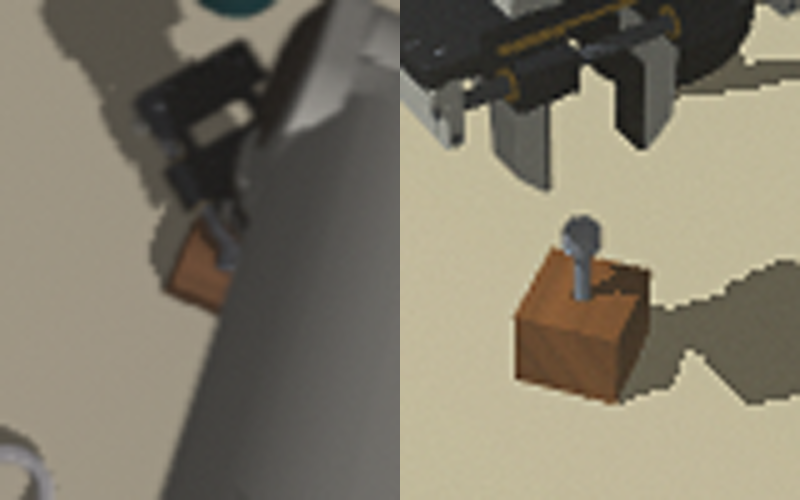

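The fingers stand over the pin head, at about (580,235) in the right half of the crop. I descend and close.

```bash
python3 -m creep '{"hand":[0.5,0.5,0.5,0.5,0.5,0.5,0.5,0.5],"slide":[[0,0,0.2],[0,0,0.2],[0,0,0.2],[0,0,0.2],[0,0,0.2],[0,0,0.2],[0,0,0],[0,0,0]],"rotation":[[0,0,0],[0,0,0],[0,0,0],[0,0,0],[0,0,0],[0,0,0],[0,0,0],[0,0,0]]}' 20
python3 -m creep '{"hand":[0,0,0,0,0,0,0,0],"slide":[[0,0,0],[0,0,0],[0,0,0],[0,0,0],[0,0,0],[0,0,0],[0,0,0],[0,0,0]],"rotation":[[0,0,0],[0,0,0],[0,0,0],[0,0,0],[0,0,0],[0,0,0],[0,0,0],[0,0,0]]}' 20
python3 -c "
from h import *
grasp();cv2.imwrite('pics/s2.png',grab_frame('side'));cv2.imwrite('pics/s2c.png',cv2.resize(cv2.imread('pics/s2.png')[215:315,190:310],None,fx=5,fy=5))"
```

```text
t: 3.2
ee_pos: [0.5278, -0.2517, 0.1244]
tool_rot: [1.617, 2.693, -0.0]
contact_force: [0.2, 0.6, -0.5]
gripper_width: 0.046
grip_force: 0.0
t: 4.2
ee_pos: [0.5277, -0.2515, 0.1243]
tool_rot: [1.617, 2.693, 0.0]
contact_force: [0.1, -0.3, 1.5]
gripper_width: 0.0169
grip_force: 20.0
t 4.20 G [ 0.5277 -0.2515  0.0776] phi 28.0 z [ 0. -0. -1.] F [ 0.06 -0.26  1.52] w 0.0169 grip 20.0
```

View pics/s2c.png

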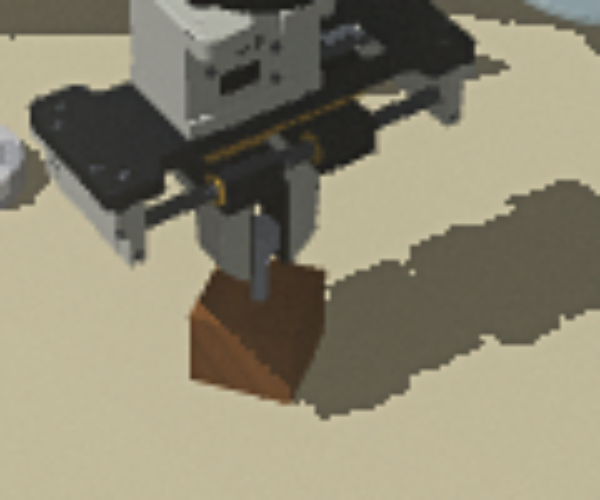

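The pin is gripped by the head at width 16.9 mm, with its point 67.6 mm below the grasp point. I lift it and carry it over the bore.

```bash
python3 -m creep '{"hand":[0,0,0,0,0,0,0,0],"slide":[[0,0,-0.9],[0,0,-1.0],[0.63,0.51,0],[0.63,0.51,0],[0.63,0.51,0],[0.63,0.51,0],[0.63,0.51,0],[0.63,0.51,0]],"rotation":[[0,0,0],[0,0,0],[0,0,0],[0,0,0],[0,0,0],[0,0,0],[0,0,0],[0,0,0]]}' 30
python3 -c "
from h import *
grasp();plan([.584,.035,.175],28,4)"
```

```text
t: 5.25
ee_pos: [0.5829, 0.0365, 0.2379]
tool_rot: [-1.617, -2.693, 0.001]
contact_force: [1.4, -0.5, -0.7]
gripper_width: 0.0164
grip_force: 30.0
t 5.25 G [0.5828 0.0364 0.1912] phi 28.0 z [-0.001 -0.    -1.   ] F [ 1.36 -0.54 -0.68] w 0.0164 grip 30.0
slide [[-0.01, 0.0, 0.07], [-0.01, 0.0, 0.07], [-0.01, 0.0, 0.07], [-0.01, 0.0, 0.07]] 
rot [-0.0, -0.0, 0.0] max 0.07
```

```bash
python3 -m creep '{"hand":[0,0,0,0,0,0,0,0],"slide":[[-0.01,0,0.1],[-0.01,0,0.1],[-0.01,0,0.1],[0,0,0.07],[0,0,0],[0,0,0],[0,0,0],[0,0,0]],"rotation":[[0,0,0],[0,0,0],[0,0,0],[0,0,0],[0,0,0],[0,0,0],[0,0,0],[0,0,0]]}' 30
python3 -c "
from h import *
grasp();t=grab_frame('top');s=grab_frame('side');cv2.imwrite('pics/t3.png',t);cv2.imwrite('pics/s3.png',s)
s0=cv2.imread('pics/side0.png')
f=lambda im:cv2.convertScaleAbs(255*(cv2.resize(im[150:212,225:275],None,fx=8,fy=8,interpolation=cv2.INTER_CUBIC)/255.)**.45)
cv2.imwrite('pics/c3.png',np.hstack([f(s0),f(s)]))"
```

```text
t: 6.25
ee_pos: [0.5841, 0.0334, 0.2162]
tool_rot: [1.617, 2.693, 0.0]
contact_force: [-0.4, 0.7, -1.3]
gripper_width: 0.0168
grip_force: 30.0
t 6.25 G [0.5841 0.0334 0.1695] phi 28.0 z [ 0.  0. -1.] F [-0.37  0.71 -1.26] w 0.0168 grip 30.0
```

View pics/c3.png

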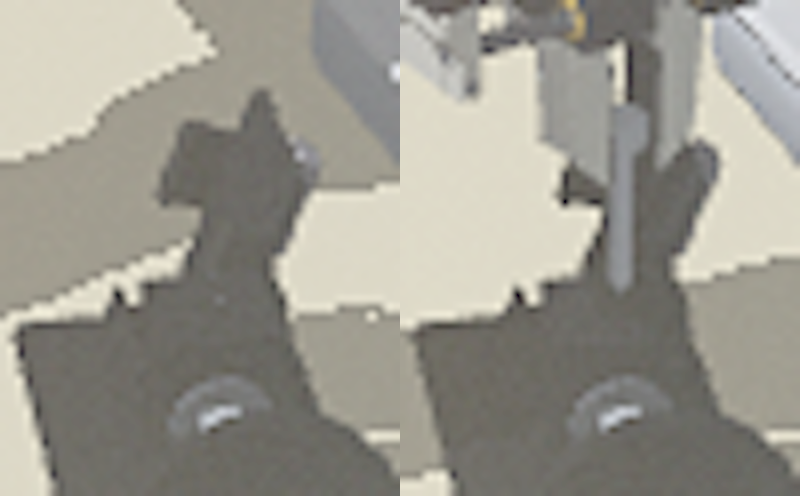

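The pin point at crop (620,290) sits just above the bore spot at crop (220,300), perhaps 2 mm toward the camera. I shift it slightly and lower it gently by feel.

```bash
python3 -m creep '{"hand":[0,0,0,0,0,0,0,0],"slide":[[0.02,0.01,0.03],[0,0,0.03],[0,0,0.03],[0,0,0.03],[0,0,0.03],[0,0,0.03],[0,0,0.02],[0,0,0]],"rotation":[[0,0,0],[0,0,0],[0,0,0],[0,0,0],[0,0,0],[0,0,0],[0,0,0],[0,0,0]]}' 30
python3 -c "
from h import *
grasp()"
```

```text
t: 7.35
ee_pos: [0.5838, 0.0349, 0.2039]
tool_rot: [-1.617, -2.693, 0.0]
contact_force: [-0.9, 0.5, -0.8]
gripper_width: 0.0166
grip_force: 30.0
t 7.35 G [0.5838 0.0349 0.1572] phi 28.0 z [-0.  0. -1.] F [-0.86  0.47 -0.76] w 0.0166 grip 30.0
```

The point is about 3 mm inside the bore with no force. I continue down.

```bash
python3 -m creep '{"hand":[0,0,0,0,0,0,0,0],"slide":[[0,0,0.03],[0,0,0.03],[0,0,0.03],[0,0,0.03],[0,0,0.03],[0,0,0.03],[0,0,0.03],[0,0,0]],"rotation":[[0,0,0],[0,0,0],[0,0,0],[0,0,0],[0,0,0],[0,0,0],[0,0,0],[0,0,0]]}' 30
python3 -c "
from h import *
grasp()"
```

```text
t: 8.35
ee_pos: [0.5837, 0.0348, 0.1911]
tool_rot: [-1.617, -2.693, 0.0]
contact_force: [-0.7, 3.0, 0.2]
gripper_width: 0.017
grip_force: 30.0
t 8.35 G [0.5837 0.0348 0.1444] phi 28.0 z [-0.  0. -1.] F [-0.75  3.01  0.23] w 0.0170 grip 30.0
```

```bash
python3 -m creep '{"hand":[0.4,0.4,0.4,0.4,0.4,0.4,0.4,0.4],"slide":[[0,0,0],[0,0,0],[0,0,0],[0,0,0],[0,0,-0.3],[0,0,-0.4],[0,0,-0.5],[0,0,-0.5]],"rotation":[[0,0,0],[0,0,0],[0,0,0],[0,0,0],[0,0,0],[0,0,0],[0,0,0],[0,0,0]]}' 5
python3 -c "
from h import *
grasp();t=grab_frame('top');s=grab_frame('side');cv2.imwrite('pics/s4.png',s);cv2.imwrite('pics/t4.png',t)
f=lambda im:cv2.convertScaleAbs(255*(cv2.resize(im[150:235,205:295],None,fx=4.4,fy=4.4,interpolation=cv2.INTER_CUBIC)/255.)**.5)
cv2.imwrite('pics/c4.png',np.hstack([f(s),f(t)]))
WC=[*(BORE-.095*HY[:2]),.058];print(WC,proj('side',WC),proj('top',WC))
for tl in(-35,0,35):
  r=rot(np.degrees(YAW)+90,tl);print(tl,WC-.047*r.as_matrix()[:,2],r.as_matrix().round(2).tolist())"
```

```text
t: 9.35
ee_pos: [0.5841, 0.0347, 0.2958]
tool_rot: [1.617, 2.692, 0.001]
contact_force: [0.3, -0.3, -0.4]
gripper_width: 0.0371
grip_force: 0.0
t 9.35 G [0.5841 0.0347 0.2491] phi 28.0 z [ 0.001  0.    -1.   ] F [ 0.3  -0.33 -0.36] w 0.0371 grip 0.0
[np.float64(0.5892223661275714), np.float64(-0.05985634871757185), 0.058] [256.76254149 216.77989325] [272.48435349 189.07643113]
-35 [ 0.56230504 -0.0613383   0.09650015] [[-0.82, -0.05, 0.57], [-0.05, 1.0, 0.03], [-0.57, 0.0, -0.82]]
0 [ 0.58922237 -0.05985635  0.105     ] [[-1.0, -0.05, 0.0], [-0.05, 1.0, 0.0], [-0.0, 0.0, -1.0]]
35 [ 0.61613969 -0.0583744   0.09650015] [[-0.82, -0.05, -0.57], [-0.05, 1.0, -0.03], [0.57, -0.0, -0.82]]
```

View pics/c4.png

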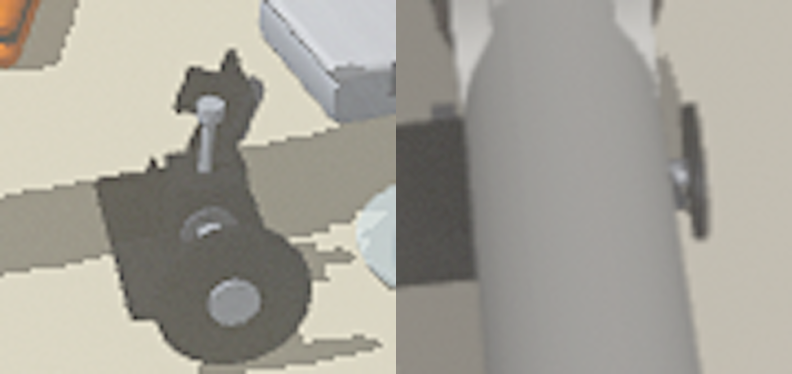

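The pin stands loose in the bore, its head at crop (209,105), and the wheel hub is at crop (235,301). I refine yaw to 0.065 from the hub and go round to the thumbwheel, tilting the tool towards the robot so that I can sweep.

```bash
sed -i 's/YAW=.055/YAW=.065/' h.py; cat >> h.py <<'E'
PH=np.degrees(YAW)+90;WC=np.array([*(BORE-.095*HY[:2]),.058])
def wheel(r,tilt): return WC-r*rot(PH,tilt).as_matrix()[:,2]
E
python3 -c "
from h import *
print(WC);plan([.545,-.06,.22],82,8+4)"
```

```text
[ 0.59017065 -0.05979938  0.058     ]
slide [[-0.09, -0.11, 0.04], [-0.08, -0.12, 0.04], [-0.07, -0.13, 0.04], [-0.06, -0.13, 0.04], [-0.05, -0.13, 0.04], [-0.04, -0.14, 0.04], [-0.03, -0.14, 0.04], [-0.02, -0.14, 0.04], [-0.01, -0.14, 0.04], [0.01, -0.14, 0.04], [0.02, -0.14, 0.04], [0.03, -0.14, 0.04]] 
rot [0.01, 0.01, -0.9] max 0.14
```

```bash
python3 -m creep '{"hand":[0.4,0.4,0.4,0.4,0.4,0.4,0.4,0.4],"slide":[[-0.13,-0.17,0.06],[-0.12,-0.18,0.06],[-0.1,-0.19,0.06],[-0.09,-0.19,0.06],[-0.07,-0.2,0.06],[-0.05,-0.2,0.06],[-0.03,-0.2,0.06],[-0.01,-0.2,0.06]],"rotation":[[0,0,-1],[0,0,-1],[0,0,-1],[0,0,-1],[0,0,-1],[0,0,-1],[0,0,-1],[0,0,-1]]}' 5
python3 -c "
from h import *
grasp();print(wheel(.11,-35));plan(wheel(.11,-35),PH,10,-35)"
```

```text
t: 10.45
ee_pos: [0.5437, -0.058, 0.2648]
tool_rot: [0.594, 3.085, -0.0]
contact_force: [-0.2, -0.7, -0.8]
gripper_width: 0.0367
grip_force: 0.0
t 10.45 G [ 0.5438 -0.058   0.2181] phi 68.2 z [ 0. -0. -1.] F [-0.21 -0.68 -0.78] w 0.0367 grip 0.0
[ 0.52721048 -0.06389757  0.14810672]
slide [[0.06, -0.04, 0.13], [0.07, -0.04, 0.13], [0.08, -0.04, 0.12], [0.09, -0.03, 0.12], [0.1, -0.03, 0.11], [0.11, -0.03, 0.1], [0.11, -0.03, 0.1], [0.12, -0.02, 0.09], [0.12, -0.02, 0.08], [0.13, -0.01, 0.07]] 
rot [-0.16, -0.69, -0.49] max 0.13
```

```bash
python3 -m creep '{"hand":[0.4,0.4,0.4,0.4,0.4,0.4,0.4,0.4],"slide":[[0.08,-0.05,0.16],[0.09,-0.05,0.16],[0.1,-0.04,0.15],[0.12,-0.04,0.14],[0.13,-0.04,0.13],[0.14,-0.03,0.12],[0.15,-0.03,0.1],[0.16,-0.02,0.09]],"rotation":[[-0.2,-0.86,-0.61],[-0.2,-0.86,-0.61],[-0.2,-0.86,-0.61],[-0.2,-0.86,-0.61],[-0.2,-0.86,-0.61],[-0.2,-0.86,-0.61],[-0.2,-0.86,-0.61],[-0.2,-0.86,-0.61]]}' 5
python3 -c "
from h import *
grasp();plan(wheel(.047,-35),PH,6,-35)"
```

```text
t: 11.45
ee_pos: [0.5041, -0.0614, 0.202]
tool_rot: [0.017, 2.662, 0.048]
contact_force: [0.3, 1.4, -0.2]
gripper_width: 0.0365
grip_force: 0.0
t 11.45 G [ 0.5256 -0.0599  0.1606] phi 89.8 z [ 0.461  0.031 -0.887] F [ 0.3   1.36 -0.16] w 0.0365 grip 0.0
slide [[0.01, -0.01, 0.21], [0.01, -0.01, 0.21], [0.02, -0.01, 0.21], [0.02, -0.01, 0.21], [0.02, -0.01, 0.21], [0.03, -0.01, 0.21]] 
rot [-0.01, -0.25, -0.15] max 0.21
```

```bash
python3 -m creep '{"hand":[0.4,0.4,0.4,0.4,0.4,0.4,0.4,0.4],"slide":[[0.01,-0.01,0.21],[0.01,-0.01,0.21],[0.02,-0.01,0.21],[0.02,-0.01,0.21],[0.02,-0.01,0.21],[0.03,-0.01,0.21],[0,0,0],[0,0,0]],"rotation":[[0,-0.25,-0.15],[0,-0.25,-0.15],[0,-0.25,-0.15],[0,-0.25,-0.15],[0,-0.25,-0.15],[0,-0.25,-0.15],[0,0,0],[0,0,0]]}' 5
python3 -c "
from h import *
grasp();plan(wheel(.047,-35),PH,8,-35)
s=grab_frame('side');cv2.imwrite('pics/s5.png',s);t=grab_frame('top')
f=lambda im:cv2.convertScaleAbs(255*(cv2.resize(im[150:235,205:295],None,fx=4.4,fy=4.4,interpolation=cv2.INTER_CUBIC)/255.)**.5)
cv2.imwrite('pics/c5.png',np.hstack([f(s),f(t)]))"
```

```text
t: 12.45
ee_pos: [0.5513, -0.0634, 0.1929]
tool_rot: [-0.077, 2.63, 0.043]
contact_force: [-0.3, 0.1, 0.9]
gripper_width: 0.0364
grip_force: 0.0
t 12.45 G [ 0.5741 -0.0613  0.1522] phi 93.6 z [ 0.487  0.045 -0.872] F [-0.34  0.14  0.87] w 0.0364 grip 0.0
slide [[0.09, 0.0, 0.09], [0.09, 0.0, 0.09], [0.09, 0.0, 0.09], [0.09, 0.0, 0.09], [0.09, 0.0, 0.09], [0.09, 0.0, 0.09], [0.09, 0.0, 0.08], [0.09, 0.0, 0.08]] 
rot [0.02, -0.14, -0.01] max 0.09
```

View pics/c5.png

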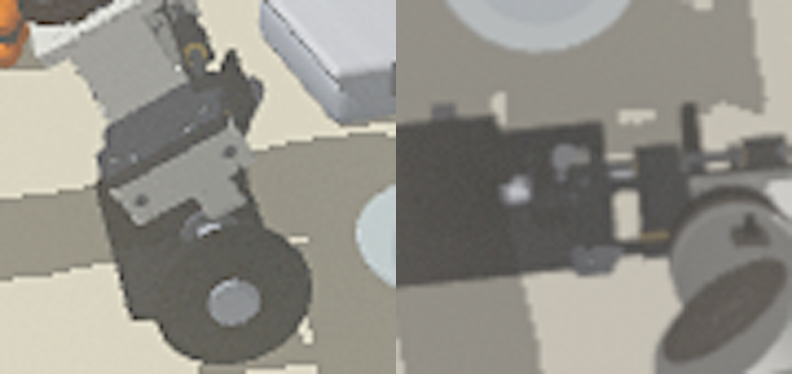

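The gripper is beside the wheel but higher than commanded, so I suspect a joint limit. I'll check the joints.

```bash
python3 -c "
from h import *
print(get_state()['joint_pos'].round(3))"
```

```text
[-0.015  0.272  0.153  2.245 -0.866  0.191  2.572]
```

Joints 6 and 7 are at their limits, so a negative tilt is unfavourable. I return to vertical above the wheel and sweep the other way.

```bash
python3 -c "
from h import *
plan(wheel(.09,0),PH,8,0)"
```

```text
slide [[-0.07, 0.0, 0.04], [-0.07, 0.0, 0.03], [-0.08, 0.0, 0.03], [-0.08, 0.0, 0.02], [-0.08, 0.0, 0.02], [-0.08, 0.0, 0.01], [-0.08, 0.0, 0.01], [-0.08, 0.0, 0.0]] 
rot [0.02, 0.73, -0.01] max 0.08
```

```bash
python3 -m creep '{"hand":[0.4,0.4,0.4,0.4,0.4,0.4,0.4,0.4],"slide":[[-0.07,0,0.02],[-0.07,0,0.02],[-0.08,0,0.02],[-0.08,0,0.02],[-0.08,0,0.02],[-0.08,0,0.01],[-0.08,0,0.01],[-0.08,0,0]],"rotation":[[0.02,0.73,-0.01],[0.02,0.73,-0.01],[0.02,0.73,-0.01],[0.02,0.73,-0.01],[0.02,0.73,-0.01],[0.02,0.73,-0.01],[0.02,0.73,-0.01],[0.02,0.73,-0.01]]}' 5
python3 -c "
from h import *
grasp();print(get_state()['joint_pos'].round(3));plan(wheel(.047,0),PH,8,0)"
```

```text
t: 13.55
ee_pos: [0.5893, -0.0603, 0.1967]
tool_rot: [0.106, -3.139, -0.001]
contact_force: [0.3, -0.4, 0.2]
gripper_width: 0.0367
grip_force: 0.0
t 13.55 G [ 0.5893 -0.0603  0.15  ] phi 93.9 z [-0.001  0.001 -1.   ] F [ 0.31 -0.41  0.22] w 0.0367 grip 0.0
[-0.388  0.536  0.589  1.808 -0.369  0.909  2.006]
slide [[-0.0, 0.0, 0.09], [-0.0, 0.0, 0.09], [-0.0, 0.0, 0.09], [-0.0, 0.0, 0.09], [-0.0, 0.0, 0.09], [-0.0, 0.0, 0.09], [-0.0, 0.0, 0.09], [-0.0, 0.0, 0.09]] 
rot [0.0, -0.0, 0.0] max 0.09
```

```bash
python3 -c "
from h import *
plan(wheel(.047,-10),PH,6,-10)"
```

```text
slide [[0.04, 0.0, 0.13], [0.05, 0.0, 0.13], [0.05, 0.0, 0.13], [0.05, 0.0, 0.12], [0.06, 0.0, 0.12], [0.06, 0.0, 0.12]] 
rot [0.0, -0.33, 0.0] max 0.13
```

```bash
python3 -m creep '{"hand":[0.4,0.4,0.4,0.4,0.4,0.4,0.4,0.4],"slide":[[0.04,0,0.13],[0.05,0,0.13],[0.05,0,0.13],[0.05,0,0.12],[0.06,0,0.12],[0.06,0,0.12],[0,0,0],[0,0,0]],"rotation":[[0,-0.33,0],[0,-0.33,0],[0,-0.33,0],[0,-0.33,0],[0,-0.33,0],[0,-0.33,0],[0,0,0],[0,0,0]]}' 5
python3 -c "
from h import *
grasp();print(wheel(.047,-10))"
python3 -m creep '{"hand":[0,0,0,0,0,0,0,0],"slide":[[0,0,0],[0,0,0],[0,0,0],[0,0,0],[0,0,0],[0,0,0],[0,0,0],[0,0,0]],"rotation":[[0,0,0],[0,0,0],[0,0,0],[0,0,0],[0,0,0],[0,0,0],[0,0,0],[0,0,0]]}' 6
python3 -c "
from h import *
grasp();s=grab_frame('side');cv2.imwrite('pics/ref.png',s)
cv2.imwrite('pics/c6.png',cv2.convertScaleAbs(255*(cv2.resize(s[150:235,205:295],None,fx=5,fy=5,interpolation=cv2.INTER_CUBIC)/255.)**.5))
print(proj('side',[*BORE,.138]),proj('side',[*BORE,.11]))"
```

```text
t: 14.55
ee_pos: [0.5745, -0.0616, 0.1507]
tool_rot: [-0.099, 2.966, 0.01]
contact_force: [-0.2, -0.6, -0.1]
gripper_width: 0.0368
grip_force: 0.0
t 14.55 G [ 0.5825 -0.061   0.1047] phi 93.8 z [ 0.173  0.013 -0.985] F [-0.15 -0.6  -0.15] w 0.0368 grip 0.0
[ 0.58202642 -0.0603295   0.10428596]
t: 15.55
ee_pos: [0.5742, -0.0615, 0.1504]
tool_rot: [-0.099, 2.966, 0.011]
contact_force: [0.5, 2.6, 0.5]
gripper_width: 0.0097
grip_force: 6.0
t 15.55 G [ 0.5823 -0.0609  0.1044] phi 93.8 z [ 0.173  0.013 -0.985] F [0.51 2.6  0.48] w 0.0097 grip 6.0
[251.33130709 173.91463696] [251.17270559 182.48232905]
```

View pics/c6.png

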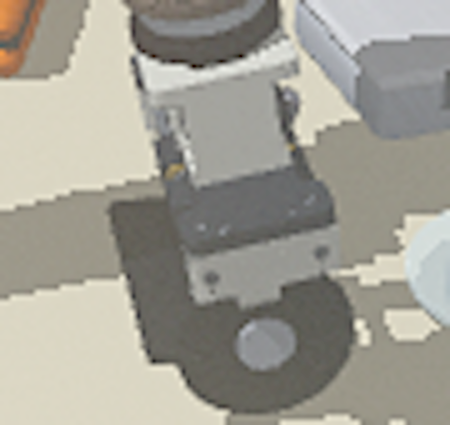

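The wheel is pinched at 9.7 mm, but the gripper hides the pin from the side camera. I'll watch the pin head in the top view (it should shift about 2 px on dropping) along with the forces.

```bash
cat > chk.py <<'E'
from h import *
import sys
grasp()
t=grab_frame('top');w=t[178:198,236:256];m=(w.min(2)>95).astype(np.uint8)
n,l,st,c=cv2.connectedComponentsWithStats(m)
k=[(int(st[i,4]),(c[i]+[236,178]).round(1).tolist()) for i in range(1,n) if st[i,4]>3];print("head",k)
s=get_state();r=rot(PH,0).as_matrix();tz=R.from_rotvec(s["tool_rot"]).as_matrix()
print("tangential %.2f axial %.2f radial %.2f"%(-s["contact_force"]@tz[:,0],s["contact_force"]@tz[:,1],s["contact_force"]@tz[:,2]))
cv2.imwrite('pics/t_%05d.png'%(s["t"]*100),t)
E
python3 chk.py
python3 -m creep '{"hand":[0,0,0,0,0,0,0,0],"slide":[[-0.011,0,0],[-0.011,0,0],[-0.011,0,0],[-0.011,0,0],[-0.011,0,0],[-0.011,0,0],[-0.011,0,0],[-0.011,0,0]],"rotation":[[0,0.08,0],[0,0.08,0],[0,0.08,0],[0,0.08,0],[0,0.08,0],[0,0.08,0],[0,0.08,0],[0,0.08,0]]}' 6 >/dev/null
python3 chk.py; python3 -c "
import cv2,glob
f=sorted(glob.glob('pics/t_*.png'))[-1];cv2.imwrite('pics/c7.png',cv2.resize(cv2.imread(f)[160:220,205:295],None,fx=6,fy=6))"
```

```text
t 15.60 G [ 0.5823 -0.0609  0.1044] phi 93.8 z [ 0.173  0.013 -0.985] F [1.44 2.12 1.6 ] w 0.0101 grip 6.0
head [(6, [254.2, 185.8]), (13, [254.5, 192.2])]
tangential 0.80 axial 2.65 radial -1.79
t 16.65 G [ 0.5844 -0.0608  0.1046] phi 93.8 z [ 0.116  0.009 -0.993] F [-4.14  3.45  4.72] w 0.0098 grip 6.0
head [(7, [254.3, 186.0])]
tangential -3.38 axial 2.99 radial -6.04
```

View pics/c7.png

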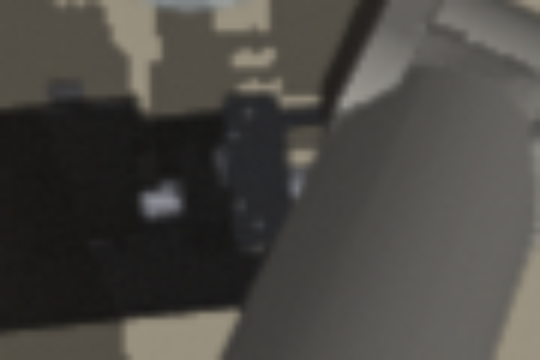

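This crop shows the gripper end covering most of the pin head; only its left edge shows, near crop (222,160). I've used all my picture views, so from here I go by numbers. I continue turning with a slight outward relief.

```bash
cat >> chk.py <<'E'
s_=grab_frame('side');cv2.imwrite('pics/s_%05d.png'%(s["t"]*100),s_)
print("side col251 rows160-192:",s_[160:193:2,250:253].mean((1,2)).astype(int).tolist(),"top",t[180:194,240:246].mean(2).max(1).astype(int).tolist())
E
python3 -m creep '{"hand":[0,0,0,0,0,0,0,0],"slide":[[-0.011,0,-0.002],[-0.011,0,-0.002],[-0.011,0,-0.002],[-0.011,0,-0.002],[-0.011,0,-0.002],[-0.011,0,-0.002],[-0.011,0,-0.002],[-0.011,0,-0.002]],"rotation":[[0,0.08,0],[0,0.08,0],[0,0.08,0],[0,0.08,0],[0,0.08,0],[0,0.08,0],[0,0.08,0],[0,0.08,0]]}' 6 >/dev/null
python3 chk.py
```

```text
t 17.70 G [ 0.5866 -0.0606  0.1053] phi 93.8 z [ 0.06   0.005 -0.998] F [-2.71  3.85 -7.65] w 0.0099 grip 6.0
head []
tangential -3.66 axial 4.65 radial 7.88
side col251 rows160-192: [35, 176, 143, 103, 102, 103, 104, 102, 104, 103, 104, 101, 107, 43, 45, 44, 52] top [53, 43, 39, 39, 39, 48, 56, 59, 60, 55, 61, 53, 47, 39]
```

```bash
python3 -m creep '{"hand":[0,0,0,0,0,0,0,0],"slide":[[-0.011,0,0.001],[-0.011,0,0.001],[-0.011,0,0.001],[-0.011,0,0.001],[-0.011,0,0],[-0.011,0,0],[-0.011,0,0],[-0.011,0,0]],"rotation":[[0,0.08,0],[0,0.08,0],[0,0.08,0],[0,0.08,0],[0,0.08,0],[0,0.08,0],[0,0.08,0],[0,0.08,0]]}' 6 >/dev/null
python3 chk.py
```

```text
t 18.80 G [ 0.5892 -0.0604  0.1054] phi 93.8 z [ 0.005  0.002 -1.   ] F [-5.28  4.69 -6.62] w 0.0101 grip 6.0
head []
tangential -3.37 axial 4.07 radial 5.70
side col251 rows160-192: [174, 170, 105, 104, 114, 90, 111, 129, 152, 130, 116, 72, 55, 43, 41, 44, 45] top [38, 38, 37, 36, 37, 41, 56, 61, 63, 61, 63, 62, 63, 64]
```

```bash
sed -i '/side col251/d' chk.py; cat >> chk.py <<'E'
ref=cv2.imread('pics/s4.png').astype(int);d=np.abs(ref-s_).mean(2)
print("diff head",d[170:178,248:258].mean(1).round().astype(int).tolist(),"shank",d[179:189,249:255].mean(1).round().astype(int).tolist())
E
python3 -m creep '{"hand":[0,0,0,0,0,0,0,0],"slide":[[-0.011,0,0.001],[-0.011,0,0.001],[-0.011,0,0.001],[-0.011,0,0.001],[-0.011,0,0],[-0.011,0,0],[-0.011,0,0],[-0.011,0,0]],"rotation":[[0,0.08,0],[0,0.08,0],[0,0.08,0],[0,0.08,0],[0,0.08,0],[0,0.08,0],[0,0.08,0],[0,0.08,0]]}' 6 >/dev/null
python3 chk.py
```

```text
t 19.90 G [ 0.5919 -0.0602  0.1054] phi 93.8 z [-0.051 -0.002 -0.999] F [-5.6   4.5  -5.17] w 0.0100 grip 6.0
head []
tangential -4.43 axial 4.53 radial 4.02
diff head [59, 66, 44, 54, 53, 56, 80, 85] shank [57, 39, 32, 23, 22, 22, 23, 23, 29, 27]
```

```bash
python3 -m creep '{"hand":[0,0,0,0,0,0,0,0],"slide":[[-0.011,0.005,0.001],[-0.011,0,0.001],[-0.011,0,0.001],[-0.011,0,0.001],[-0.011,0,0],[-0.011,0,0],[-0.011,0,0],[-0.011,0,0]],"rotation":[[0,0.08,0],[0,0.08,0],[0,0.08,0],[0,0.08,0],[0,0.08,0],[0,0.08,0],[0,0.08,0],[0,0.08,0]]}' 6 >/dev/null
python3 chk.py
```

```text
t 21.00 G [ 0.5946 -0.06    0.1052] phi 93.8 z [-0.106 -0.005 -0.994] F [-6.29  2.74 -2.81] w 0.0097 grip 6.0
head []
tangential -5.12 axial 4.17 radial 3.93
diff head [61, 61, 56, 69, 76, 46, 64, 67] shank [23, 34, 33, 24, 22, 22, 23, 22, 27, 49]
```

```bash
python3 -m creep '{"hand":[0,0,0,0,0,0,0,0],"slide":[[-0.011,0.002,0.001],[-0.011,0,0.001],[-0.011,0,0.001],[-0.011,0,0.001],[-0.011,0,0],[-0.011,0,0],[-0.011,0,0],[-0.011,0,0]],"rotation":[[0,0.08,0],[0,0.08,0],[0,0.08,0],[0,0.08,0],[0,0.08,0],[0,0.08,0],[0,0.08,0],[0,0.08,0]]}' 6 >/dev/null
python3 chk.py
```

```text
t 22.10 G [ 0.5973 -0.0598  0.1049] phi 93.8 z [-0.161 -0.009 -0.987] F [-6.43  4.37 -1.96] w 0.0101 grip 6.0
head [(66, [252.9, 191.7])]
tangential -5.02 axial 5.16 radial 3.42
diff head [50, 44, 59, 76, 71, 36, 48, 49] shank [32, 29, 30, 27, 28, 26, 20, 21, 17, 12]
```

```bash
python3 -m creep '{"hand":[0,0,0,0,0,0,0,0],"slide":[[-0.011,0,0.001],[-0.011,0,0.001],[-0.011,0,0.001],[-0.011,0,0.001],[-0.011,0,0],[-0.011,0,0],[-0.011,0,0],[-0.011,0,0]],"rotation":[[0,0.08,0],[0,0.08,0],[0,0.08,0],[0,0.08,0],[0,0.08,0],[0,0.08,0],[0,0.08,0],[0,0.08,0]]}' 6 >/dev/null
python3 chk.py
```

```text
t 23.20 G [ 0.6002 -0.0596  0.1043] phi 93.8 z [-0.216 -0.013 -0.976] F [-7.06  3.97 -0.73] w 0.0099 grip 6.0
head [(216, [249.8, 188.8])]
tangential -5.33 axial 3.92 radial 3.44
diff head [57, 47, 57, 64, 68, 34, 35, 37] shank [34, 41, 40, 29, 30, 24, 20, 19, 13, 10]
```

```bash
python3 -m creep '{"hand":[0,0,0,0,0,0,0,0],"slide":[[-0.011,0,0.001],[-0.011,0,0.001],[-0.011,0,0.001],[-0.011,0,0.001],[-0.011,0,0.001],[-0.011,0,0.001],[-0.011,0,0],[-0.011,0,0]],"rotation":[[0,0.08,0],[0,0.08,0],[0,0.08,0],[0,0.08,0],[0,0.08,0],[0,0.08,0],[0,0.08,0],[0,0.08,0]]}' 6 >/dev/null
python3 chk.py
```

```text
t 24.30 G [ 0.603  -0.0594  0.1037] phi 93.8 z [-0.269 -0.016 -0.963] F [-6.71  3.78  0.51] w 0.0099 grip 6.0
head [(235, [249.0, 186.2]), (15, [238.3, 196.3])]
tangential -5.23 axial 4.94 radial 1.50
diff head [45, 25, 60, 58, 58, 33, 31, 32] shank [30, 37, 39, 31, 29, 23, 20, 18, 13, 10]
```

```bash
python3 -c "
import cv2,glob
a=cv2.imread('pics/s4.png',0);b=cv2.imread(sorted(glob.glob('pics/s_*.png'))[-1],0)
for y in range(166,194): print(y,*['%3d'%v for v in a[y,244:260]],' |',*['%3d'%v for v in b[y,244:270]])"
```

```text
166 178 180 184  48  30  36  34  33  38  55  57  36  35  37  32  33  | 181 182 186  51  30  35 129 145 107  89  76  80 108 108  94  41  47  44  43 133 147 164 161 155 149 164
167 179 182 188  26  37  38  38  37  35  36  36  38  37  37  38  35  | 181 183 190  27  32  46 211 111 109  87  78  76 111 109 107  62  43  42  44 155 165 162 163 164 159 161
168 178 183 141  33  40  37  39  38  37  41  36  39  39  37  37  36  | 181 185 142  29  36  47 141 114 110  83  68  77  71 109 108  94  40  42  72 172 148 162 162 148 111 154
169 181 187  50  35  38  39  38  37  39  34  37  37  37  39  37  37  | 183 188  52  33  38  82 147 118 108  72  88  81  56  95 109 109  64  41  72 173 165 165 143 115 104 166
170 182 139  31  39  39  39  38  36  38  37  36  37  38  38  41  39  | 183 139  28  37  34  38 146 109 111  92  70  85  66  63 111 109  68  39  45 174 165 163 163  99  95 165
171 184  51  35  38  38  35  35  33  46  33  34  36  38  37  35  37  | 187  51  33  34  29  26  54  36  52 101  80  60  66  73  98  98 115  38  40  86 169 171 149  85 149 165
172 189  27  39  41  38  36  78 142 140 139 103  4
[... 3099 characters left out ...]

190  39  40  40  43  40  38  39  38  38  37  39  39  39  39  40  37  |  37  39  40  37  37  37  36  37  36  37  37  36  36  37  41  37  78  62  83  80  52  38  42  44  41  40
191  41  39  41  40  39  38  39  39  38  38  39  37  39  38  38  38  |  37  38  38  41  39  36  34  36  36  35  36  36  35  35  35  33  33  70  77  84  71  64  42  45  46  42
192  40  38  39  40  40  41  39  39  40  38  35  36  38  36  34  36  |  36  39  39  34  38  39  40  39  36  35  36  35  34  33  33  92 130  75  44  76  82 175  36  39  35  37
193  38  39  37  37  36  39  38  35  38  37  38  35  35  36  36  36  |  37  36  36  38  36  35  36  35  36  34  36  35  33  31  36 177 172 100  30  80  98 174  32  39  37  37
```

The side view is now clear. The pin is still up, with its head at rows 172–177, leaning slightly within its play. I continue turning and track that column.

```bash
sed -i '/^ref=/d;/^print("diff/d' chk.py; echo 'print("rows168-190",s_[168:191,249:252].mean((1,2)).astype(int).tolist())' >> chk.py
python3 -m creep '{"hand":[0,0,0,0,0,0,0,0],"slide":[[-0.011,0,0.001],[-0.011,0,0.001],[-0.011,0,0.001],[-0.011,0,0.001],[-0.011,0,0],[-0.011,0,0],[-0.011,0,0],[-0.011,0,0]],"rotation":[[0,0.08,0],[0,0.08,0],[0,0.08,0],[0,0.08,0],[0,0.08,0],[0,0.08,0],[0,0.08,0],[0,0.08,0]]}' 6 >/dev/null
python3 chk.py
```

```text
t 25.40 G [ 0.6057 -0.0592  0.1028] phi 93.8 z [-0.322 -0.02  -0.947] F [-7.03  3.76  1.01] w 0.0103 grip 6.0
head [(169, [249.0, 183.4]), (90, [240.7, 193.6])]
tangential -5.27 axial 4.57 radial 1.06
rows168-190 [39, 50, 35, 34, 151, 149, 147, 85, 84, 84, 64, 71, 75, 84, 79, 79, 81, 83, 78, 78, 77, 44, 37]
```

```bash
python3 -m creep '{"hand":[0,0,0,0,0,0,0,0],"slide":[[-0.011,0,0.001],[-0.011,0,0.001],[-0.011,0,0.001],[-0.011,0,0.001],[-0.011,0,0],[-0.011,0,0],[-0.011,0,0],[-0.011,0,0]],"rotation":[[0,0.08,0],[0,0.08,0],[0,0.08,0],[0,0.08,0],[0,0.08,0],[0,0.08,0],[0,0.08,0],[0,0.08,0]]}' 6 >/dev/null
python3 chk.py
```

```text
t 26.50 G [ 0.6084 -0.059   0.1018] phi 93.8 z [-0.373 -0.023 -0.927] F [-5.91  4.06  0.69] w 0.0103 grip 6.0
head [(65, [251.8, 181.5]), (188, [242.0, 190.9]), (4, [255.0, 195.5])]
tangential -4.45 axial 4.19 radial -0.42
rows168-190 [39, 37, 36, 36, 150, 149, 146, 84, 86, 84, 65, 72, 76, 85, 78, 79, 82, 83, 77, 80, 79, 44, 38]
```

```bash
python3 -c "
from h import *
print(get_state()['joint_pos'].round(2))"
```

```text
[-0.31  0.86  0.56  1.43 -0.34  1.34  1.94]
```

```bash
python3 -m creep '{"hand":[0,0,0,0,0,0,0,0],"slide":[[-0.011,0,0],[-0.011,0,0],[-0.011,0,0],[-0.011,0,0],[-0.011,0,0],[-0.011,0,0],[-0.011,0,0],[-0.011,0,0]],"rotation":[[0,0.08,0],[0,0.08,0],[0,0.08,0],[0,0.08,0],[0,0.08,0],[0,0.08,0],[0,0.08,0],[0,0.08,0]]}' 6 >/dev/null
python3 chk.py
```

```text
t 27.60 G [ 0.611  -0.0588  0.1006] phi 93.8 z [-0.424 -0.027 -0.905] F [-5.83  4.8   0.88] w 0.0102 grip 6.0
head [(266, [242.3, 188.3]), (15, [253.5, 179.3]), (12, [254.8, 193.2])]
tangential -5.46 axial 3.23 radial 0.65
rows168-190 [39, 38, 36, 37, 150, 148, 146, 84, 86, 84, 64, 72, 75, 85, 79, 79, 82, 83, 77, 79, 79, 43, 36]
```

```bash
python3 -m creep '{"hand":[0,0,0,0,0,0,0,0],"slide":[[-0.011,0,0],[-0.011,0,0],[-0.011,0,0],[-0.011,0,0],[-0.011,0,0],[-0.011,0,0],[-0.011,0,0],[-0.011,0,0]],"rotation":[[0,0.08,0],[0,0.08,0],[0,0.08,0],[0,0.08,0],[0,0.08,0],[0,0.08,0],[0,0.08,0],[0,0.08,0]]}' 6 >/dev/null
python3 chk.py
```

```text
t 28.70 G [ 0.6134 -0.0586  0.0994] phi 93.8 z [-0.474 -0.03  -0.88 ] F [-6.34  3.84  0.81] w 0.0101 grip 6.0
head [(279, [242.5, 187.1]), (22, [254.0, 192.5])]
tangential -5.27 axial 3.55 radial 1.88
rows168-190 [37, 38, 36, 34, 150, 147, 144, 83, 85, 85, 64, 71, 75, 84, 79, 80, 82, 82, 77, 78, 80, 44, 38]
```

```bash
python3 -m creep '{"hand":[0,0,0,0,0,0,0,0],"slide":[[-0.011,0,0.001],[-0.011,0,0.001],[-0.011,0,0],[-0.011,0,0],[-0.011,0,0],[-0.011,0,0],[-0.011,0,0],[-0.011,0,0]],"rotation":[[0,0.08,0],[0,0.08,0],[0,0.08,0],[0,0.08,0],[0,0.08,0],[0,0.08,0],[0,0.08,0],[0,0.08,0]]}' 6 >/dev/null
python3 chk.py
```

```text
t 29.80 G [ 0.6157 -0.0584  0.098 ] phi 93.8 z [-0.522 -0.034 -0.852] F [-5.28  4.18  0.76] w 0.0101 grip 6.0
head [(260, [242.2, 186.4]), (5, [254.2, 185.4]), (24, [253.8, 192.3])]
tangential -5.28 axial 5.45 radial 2.09
rows168-190 [39, 38, 36, 42, 150, 147, 138, 84, 85, 88, 66, 72, 93, 84, 86, 80, 82, 83, 79, 79, 79, 44, 38]
```

```bash
python3 -m creep '{"hand":[0,0,0,0,0,0,0,0],"slide":[[-0.011,0,0.001],[-0.011,0,0.001],[-0.011,0,0],[-0.011,0,0],[-0.011,0,0],[-0.011,0,0],[-0.011,0,0],[-0.011,0,0]],"rotation":[[0,0.08,0],[0,0.08,0],[0,0.08,0],[0,0.08,0],[0,0.08,0],[0,0.08,0],[0,0.08,0],[0,0.08,0]]}' 6 >/dev/null
python3 chk.py
```

```text
t 30.90 G [ 0.618  -0.0582  0.0965] phi 93.8 z [-0.569 -0.037 -0.822] F [-5.86  4.94  0.92] w 0.0098 grip 6.0
head [(224, [241.7, 185.9]), (5, [254.2, 185.4]), (23, [253.9, 192.3])]
tangential -5.03 axial 5.03 radial 2.01
rows168-190 [39, 39, 37, 43, 149, 147, 137, 78, 84, 87, 66, 67, 87, 84, 86, 80, 81, 84, 78, 81, 79, 45, 37]
```

```bash
python3 -m creep '{"hand":[0,0,0,0,0,0,0,0],"slide":[[-0.011,0,0.001],[-0.011,0,0.001],[-0.011,0,0],[-0.011,0,0],[-0.011,0,0],[-0.011,0,0],[-0.011,0,0],[-0.011,0,0]],"rotation":[[0,0.08,0],[0,0.08,0],[0,0.08,0],[0,0.08,0],[0,0.08,0],[0,0.08,0],[0,0.08,0],[0,0.08,0]]}' 6 >/dev/null
python3 chk.py
```

```text
t 32.00 G [ 0.6201 -0.0581  0.0948] phi 93.8 z [-0.613 -0.04  -0.789] F [-5.48  4.94  1.47] w 0.0100 grip 6.0
head [(168, [241.6, 184.3]), (5, [254.2, 185.4]), (23, [253.9, 192.3])]
tangential -4.93 axial 3.97 radial 2.09
rows168-190 [39, 40, 38, 39, 39, 39, 37, 34, 92, 82, 61, 104, 139, 143, 111, 105, 103, 67, 65, 79, 83, 45, 39]
```

The pin has dropped. I check how far.

```bash
python3 chk.py | head -1; python3 -c "
import cv2,glob
b=cv2.imread(sorted(glob.glob('pics/s_*.png'))[-1],0)
for y in range(170,194): print(y,*['%3d'%v for v in b[y,240:264]])
from h import *
for z in (.144,.109,.104,.093): print(z,proj('side',[*BORE,z]))"
```

```text
t 32.10 G [ 0.6202 -0.0581  0.0947] phi 93.8 z [-0.613 -0.04  -0.789] F [-5.73  4.52  2.2 ] w 0.0099 grip 6.0
170 178 179 178 179 183 140  31  37  40  39  40  39  40  39  39  40  40  40  40  40  41  38  44  60
171 178 178 177 180 184  53  37  41  38  40  40  40  40  39  38  38  40  39  39  41  41  40  45  55
172 178 178 177 181 186  32  38  42  39  40  38  42  40  41  38  39  39  39  42  41  41  40  38  51
173 178 178 179 182 139  32  39  38  39  40  38  38  41  40  40  38  40  41  36  43  44  39  37  48
174 179 177 180 181  86  28  33  35  37  37  37  40  38  40  38  39  40  38  43  42  42  40  36  80
175 177 178 178 182 184  24  91  90  50  29  35  37  38  39  40  39  40  38  39  43  41  35  43 149
176 179 178 178 180 182 185 184 187 189 193  52  37  39  39  38  40  39  38  41  39  39  35  71 188
177 179 178 178 179 178 179 179 181 183 190  28  33  40  41  39  38  39  44  41  40  35  42 149 183
178 178 178 178 178 178 179 177 177 180 137  25  34  37  44  38  38  38  40  42  41  35  50 189 179
179 180 177 176 177 178 178 178 179 182 109  99 104 108  52  38  37  39  40  37  37  34  7
[... 845 characters left out ...]
  38  38 122  88  58  36  38  36  35  36  37  38  37  72  90  89
189  37  36  37  39  41  42  39  41  41  40  53  44  45  40  41  41  41  40  38  39  36  73  92  86
190  38  39  41  40  41  40  42  40  42  39  39  39  40  40  39  41  39  42  39  39  38  72  90  89
191  41  41  39  40  38  39  39  40  39  41  40  39  39  40  40  41  41  37  40  39  36  53  92  90
192  38  37  39  39  39  41  40  42  40  41  43  41  38  38  40  37  37  37  37  37  35  56  91  90
193  35  38  38  40  41  41  37  39  36  39  37  37  37  36  39  39  36  37  37  37  35  35  94  91
0.144 [251.36581545 172.05048712]
0.109 [251.16711435 182.78436945]
0.104 [251.1392326  184.29054835]
0.093 [251.07832639 187.58071701]
```

The head top is now at row 180.5, about 0.117 m, so the pin has entered the cross-hole but sits about 8 mm short of the catch. The hole isn't fully aligned yet, so I ease the wheel on in small steps, watching the force.

```bash
sed -i 's/rows168-190",s_\[168:191,249:252\]/rows176-190",s_[176:191,250:252]/' chk.py
python3 -m creep '{"hand":[0,0,0,0,0,0,0,0],"slide":[[-0.011,0,0],[-0.011,0,0],[-0.011,0,0],[0,0,0],[0,0,0],[0,0,0],[0,0,0],[0,0,0]],"rotation":[[0,0.08,0],[0,0.08,0],[0,0.08,0],[0,0,0],[0,0,0],[0,0,0],[0,0,0],[0,0,0]]}' 5 >/dev/null
python3 chk.py
```

```text
t 33.20 G [ 0.6211 -0.058   0.094 ] phi 93.8 z [-0.629 -0.041 -0.776] F [-3.73  3.51  1.26] w 0.0101 grip 5.0
head [(153, [241.6, 183.8]), (5, [254.2, 185.4]), (23, [253.9, 192.3])]
tangential -3.06 axial 3.70 radial 2.66
rows176-190 [45, 29, 34, 35, 38, 35, 93, 143, 141, 124, 93, 93, 82, 43, 39]
```

The head top is at row 183.3, about 0.108 m, so the pin is down on the catch. I let go of the wheel and withdraw.

```bash
python3 -m creep '{"hand":[0.4,0.4,0.4,0.4,0.4,0.4,0.4,0.4],"slide":[[0,0,0],[0,0,0],[0,0,0],[0,0,-0.2],[0,0,-0.3],[0,0,-0.5],[0,0,-0.6],[0,0,-0.6]],"rotation":[[0,0,0],[0,0,0],[0,0,0],[0,0,0],[0,0,0],[0,0,0],[0,0,0],[0,0,0]]}' 5 >/dev/null
python3 chk.py; python3 -c "
from h import *
plan([*BORE,.20],PH,8,0)"
```

```text
t 34.30 G [ 0.6946 -0.0542  0.1871] phi 93.9 z [-0.63  -0.049 -0.775] F [-0.14  0.99 -3.16] w 0.0368 grip 0.0
head [(110, [246.9, 181.0]), (111, [245.7, 194.7])]
tangential -1.51 axial 4.18 radial -2.06
rows176-190 [45, 34, 33, 34, 37, 34, 54, 68, 144, 125, 94, 94, 84, 44, 39]
slide [[0.25, 0.19, 0.14], [0.26, 0.19, 0.12], [0.27, 0.19, 0.1], [0.27, 0.19, 0.08], [0.28, 0.19, 0.05], [0.28, 0.19, 0.03], [0.29, 0.19, 0.0], [0.29, 0.19, -0.02]] 
rot [0.01, -0.97, 0.02] max 0.29
```

```bash
python3 -m creep '{"hand":[0,0,0,0,0,0,0,0],"slide":[[0.25,0.19,0.14],[0.26,0.19,0.12],[0.27,0.19,0.1],[0.27,0.19,0.08],[0.28,0.19,0.05],[0.28,0.19,0.03],[0.29,0.19,0],[0.29,0.19,-0.02]],"rotation":[[0,-0.97,0.02],[0,-0.97,0.02],[0,-0.97,0.02],[0,-0.97,0.02],[0,-0.97,0.02],[0,-0.97,0.02],[0,-0.97,0.02],[0,-0.97,0.02]]}' 10 >/dev/null
python3 chk.py; python3 -c "
from h import *
plan([*BORE,.108],PH,8,0)"
```

```text
t 35.40 G [0.5807 0.0301 0.1978] phi 93.0 z [-0.004 -0.003 -1.   ] F [-0.33  0.58  1.13] w 0.0008 grip 0.0
head []
tangential -5.12 axial 1.66 radial 1.29
rows176-190 [41, 27, 29, 31, 33, 33, 88, 142, 140, 120, 93, 92, 82, 41, 38]
slide [[-0.01, 0.01, 0.19], [-0.01, 0.01, 0.19], [-0.01, 0.01, 0.19], [-0.01, 0.01, 0.19], [-0.01, 0.01, 0.19], [-0.01, 0.01, 0.19], [-0.01, 0.01, 0.19], [-0.01, 0.01, 0.19]] 
rot [-0.0, -0.01, -0.02] max 0.19
```

```bash
python3 -m creep '{"hand":[0,0,0,0,0,0,0,0],"slide":[[-0.02,0.02,0.18],[-0.02,0.02,0.18],[-0.02,0.02,0.18],[-0.01,0.02,0.18],[0,0,0.17],[0,0,0.12],[0,0,0.06],[0,0,0]],"rotation":[[0,0,0],[0,0,0],[0,0,0],[0,0,0],[0,0,0],[0,0,0],[0,0,0],[0,0,0]]}' 20 >/dev/null
python3 -c "
from h import *
grasp()"
python3 -m creep '{"hand":[0,0,0,0,0,0,0,0],"slide":[[0,0,0.02],[0,0,0.02],[0,0,0.02],[0,0,0.02],[0,0,0.01],[0,0,0.01],[0,0,0.01],[0,0,0.01]],"rotation":[[0,0,0],[0,0,0],[0,0,0],[0,0,0],[0,0,0],[0,0,0],[0,0,0],[0,0,0]]}' 20 >/dev/null
python3 -c "
from h import *
grasp()"
```

```text
t 36.50 G [0.585  0.0368 0.1334] phi 93.3 z [-0.007 -0.004 -1.   ] F [-0.15  0.44 -0.95] w 0.0006 grip 0.0
t 37.50 G [0.5852 0.0369 0.1265] phi 93.3 z [-0.006 -0.003 -1.   ] F [-0.42  0.35  3.46] w 0.0000 grip 1.3
```

Contact with the head at 3.5 N. I push on in small steps.

```bash
python3 -m creep '{"hand":[0,0,0,0,0,0,0,0],"slide":[[0,0,0.005],[0,0,0.005],[0,0,0.005],[0,0,0.005],[0,0,0.005],[0,0,0.005],[0,0,0.005],[0,0,0]],"rotation":[[0,0,0],[0,0,0],[0,0,0],[0,0,0],[0,0,0],[0,0,0],[0,0,0],[0,0,0]]}' 20 >/dev/null
python3 -c "
from h import *
grasp()"
```

```text
t 38.50 G [0.585  0.0368 0.1242] phi 93.3 z [-0.007 -0.004 -1.   ] F [-1.85  0.03  5.25] w -0.0000 grip 2.2
```

```bash
python3 -m creep '{"hand":[0,0,0,0,0,0,0,0],"slide":[[0,0,0.005],[0,0,0.005],[0,0,0.005],[0,0,0.005],[0,0,0.005],[0,0,0.005],[0,0,0],[0,0,0]],"rotation":[[0,0,0],[0,0,0],[0,0,0],[0,0,0],[0,0,0],[0,0,0],[0,0,0],[0,0,0]]}' 20 >/dev/null
python3 -c "
from h import *
grasp()"
```

```text
t 39.50 G [0.5852 0.0369 0.1232] phi 93.3 z [-0.006 -0.003 -1.   ] F [-3.87  0.09 10.73] w 0.0000 grip 5.2
```

```bash
python3 -m creep '{"hand":[0,0,0,0,0,0,0,0],"slide":[[0,0,0.005],[0,0,0.005],[0,0,0.005],[0,0,0.005],[0,0,0],[0,0,0],[0,0,0],[0,0,0]],"rotation":[[0,0,0],[0,0,0],[0,0,0],[0,0,0],[0,0,0],[0,0,0],[0,0,0],[0,0,0]]}' 20 >/dev/null
python3 -c "
from h import *
grasp()"
python3 -m creep '{"hand":[0,0,0,0,0,0,0,0],"slide":[[0,0,0.005],[0,0,0.005],[0,0,0.005],[0,0,0],[0,0,0],[0,0,0],[0,0,0],[0,0,0]],"rotation":[[0,0,0],[0,0,0],[0,0,0],[0,0,0],[0,0,0],[0,0,0],[0,0,0],[0,0,0]]}' 20 >/dev/null
python3 -c "
from h import *
grasp()"
```

```text
t 40.50 G [0.5853 0.0369 0.123 ] phi 93.3 z [-0.006 -0.003 -1.   ] F [-6.25  1.   17.54] w 0.0007 grip 8.7
t 41.50 G [0.5854 0.0369 0.1229] phi 93.3 z [-0.006 -0.003 -1.   ] F [-7.98 -0.13 23.12] w 0.0005 grip 11.6
```

It is rigid at a tip height of 0.104 m, which matches home. I retreat and verify.

```bash
python3 -m creep '{"hand":[0,0,0,0,0,0,0,0],"slide":[[0,0,-0.1],[0,0,-0.3],[0,0,-0.6],[0,0,-0.6],[0,0,-0.6],[0,0,-0.4],[0,0,0],[0,0,0]],"rotation":[[0,0,0],[0,0,0],[0,0,0],[0,0,0],[0,0,0],[0,0,0],[0,0,0],[0,0,0]]}' 20 >/dev/null
python3 -c "
from h import *
grasp();b=cv2.cvtColor(grab_frame('side'),cv2.COLOR_BGR2GRAY)
for y in range(178,194): print(y,*['%3d'%v for v in b[y,244:260]])"
```

```text
t 42.50 G [0.5855 0.0374 0.2755] phi 93.3 z [-0.008 -0.004 -1.   ] F [-0.49 -0.13 -0.17] w 0.0006 grip 0.0
178 177 176 177 178 181 138  30  36  42  46  40  40  38  43  40  40
179 177 178 179 180 186  51  33  37  42  45  42  39  40  39  39  39
180 176 179 176 182 139  28  37  40  43  40  36  39  39  41  38  37
181 176 178 180 185  50  34  35  42  44  40  36  39  38  35  37  41
182 180 183 186 138  27  33  33  39  36  38  39  40  36  35  36  56
183 187 187  86  51  29  68  75  79  45  31  36  36  37  37  37  56
184  72  56  54  44 110 144 140 142 145 170  33  39  41  40  35  58
185  37  37  39  42 164 141 138 139 142 128  38  37  39  38  35  35
186  42  40  37  38 109 128 132 128 106  69  36  40  40  39  38  37
187  38  42  39  41 118 110  99  85  77  70  37  37  35  41  38  33
188  40  41  40  40  69 113  99  91  76  73  39  36  37  38  38  37
189  37  42  42  37  37  51  80  69  49  38  39  39  38  39  37  40
190  40  40  42  38  37  41  38  39  39  40  40  41  41  39  38  38
191  40  41  42  42  42  39  38  40  38  39  40  38  37  39  38  38
192  38  42  41  40  40  41  41  40  37  38  39  36  38  35  35  37
193  38  38  39  34  38  36  36  39  36  38  37  36  38  36  36  35
```

The head top is at row 184.7, which matches 0.104 m. No shank shows below the head, so it lies on the block.

```bash
python3 -c "
from station import *
print(sign_off())"
```

```text
the job is handed in; nothing more can be done
None
```

The pin dropped into the cross-hole and is pushed fully home, its head down on the block, and the job was handed in at about 42.5 s with the arm clear.

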